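# Make up two customers' orders at the dispensary counter

### The job

Make up two orders from the stock on the counter, one item upright on the floor of each compartment: the brown bottle with the white cap and the jar with the red lid go in the blue tray, the brown bottle with the black cap and the jar with the green lid in the orange tray. Complete the blue order before the orange one is complete. Set things down without dropping or tipping them, and leave the rest of the stock, the bell and the pump bottle where they stand.

Things in the scene. Friction and masses are not known exactly. Their poses are not given: they have to be found in the camera images.
- tray_blue: Blue plastic order tray. Fixed, lies left or right of the stock, turned. 164 mm (its x) by 84 mm (its y), rim 18 mm high, walls 4 mm, floor 4 mm thick. A wall across the middle, as high as the rim, makes two square 76 mm compartments, centred 40 mm either side of the origin along the tray's x; either item may take either. Origin: centre of the underside, at counter height; z up.
- tray_orange: Orange plastic order tray. Fixed, lies left or right of the stock, turned. 164 mm (its x) by 84 mm (its y), rim 18 mm high, walls 4 mm, floor 4 mm thick. A wall across the middle, as high as the rim, makes two square 76 mm compartments, centred 40 mm either side of the origin along the tray's x; either item may take either. Origin: centre of the underside, at counter height; z up.
- brown_white: Brown bottle with a white cap. Upright and loose, about 120 g. Round body 46 mm across up to 58 mm height, then a shoulder narrowing to a cap 32 mm across from 66 to 90 mm (total height 90 mm); pale label band around the body. Origin: centre of its underside, z up the axis; its yaw is without meaning.
- brown_black: Brown bottle with a black cap. Upright and loose, about 120 g. Round body 46 mm across up to 58 mm height, then a shoulder narrowing to a cap 32 mm across from 66 to 90 mm (total height 90 mm); pale label band around the body. Origin: centre of its underside, z up the axis; its yaw is without meaning.
- jar_red: White jar with a red lid. Upright and loose, about 100 g. Round body 50 mm across up to 44 mm height, lid 52 mm across from 44 to 62 mm (total height 62 mm). Origin: centre of its underside, z up the axis; its yaw is without meaning.
- jar_green: White jar with a green lid. Upright and loose, about 100 g. Round body 50 mm across up to 44 mm height, lid 52 mm across from 44 to 62 mm (total height 62 mm). Origin: centre of its underside, z up the axis; its yaw is without meaning.
- white_bottle: White bottle with a grey cap; belongs to no order, leave it alone. Upright and loose, about 120 g. Round body 46 mm across up to 58 mm height, then a shoulder narrowing to a cap 32 mm across from 66 to 90 mm (total height 90 mm); pale label band around the body. Origin: centre of its underside, z up the axis; its yaw is without meaning.
- jar_yellow: Brown jar with a yellow lid; belongs to no order, leave it alone. Upright and loose, about 100 g. Round body 50 mm across up to 44 mm height, lid 52 mm across from 44 to 62 mm (total height 62 mm). Origin: centre of its underside, z up the axis; its yaw is without meaning.
- bell: Bystander: steel counter bell on a black foot, 80 mm across, 51 mm high, loose. Origin: centre of its underside.
- pump: Bystander: pale, whitish clear hand-gel bottle with a white pump, body 60 mm across, 147 mm high in all, loose. Origin: centre of its underside.
Not all that is in view belongs to the job. Leave any purple look-alike of the jar_red alone.

How it is judged:
By the outcome, as a careful person would: the job done as asked, in the order asked, and still so for the second after the job is handed in, with the robot touching nothing.
It also fails if it takes over 99 s, if anything falls off the work surface, if the arm or the gripper's body presses on something with over 40 N, if the wrist force passes 120 N, or if a joint passes its speed limit or range.

### The arm

A 6-joint arm with a two-finger parallel gripper is mounted at the origin on the work surface. World frame = base frame: x ahead of the robot, y to its left, z up, the work surface at z = 0. Lengths are in mm, angles in degrees, forces in N, time in s.
With the tool pointing down it reaches from about 300 to 875 mm from the base axis. Payload 6.4 kg.
Tool frame: the origin (TCP) lies at the very end of the fingers, on their centre line; the grasp point (between the pads) lies 19 mm behind it; x points along the fingers, z is the direction in which the jaws open and shut, and the axes are right-handed (so a half turn about x gives the same grasp; the last joint's range is limited). The gripper opens to 85 mm and grips with 20 to 120 N. Pads are 22 mm wide; open, the fingers measure 114 mm over their backs; the gripper's body (76 mm by 85 mm) begins 54 mm behind the grasp point. The pads swing forward as they close: fully open they stand 13 mm farther back than shut.
Start: joints at [63.982, 10.359, 92.074, -0, 77.567, -11.82], TCP at [141.019, 557.454, 231.288] pointing down, gripper open.
Joint ranges: [-171.53, 171.53], [-51.25, 118.39], [17.06, 147.69], [-65.23, 245.23], [0, 150.52], [-178.68, 178.68]. Speed limits (degrees/s): [147.25, 147.25, 172.46, 180, 180, 180].

### API

Orientations are given as a 3x3 rotation matrix whose columns are the frame's x, y, z axes.
In Python, from bench import * gives the robot as it stands.
- The arm moves only by the tool arm_command, never from a script. Its argument "commands" is a list of rows, each a list of 5 numbers: the shift along the tool's x, y, z in m, then the turn about the tool's x in degrees, then the opening, from -1 (shut) to 1 (fully open). A call has exactly 10 rows; each row is the pose to reach, as a shift and turn from the pose commanded when the call began, along the tool's axes at that moment; what a row does not reach only later rows make up. A row lasts 1/10 s, in which the tool goes at most 50 mm and 8.59 degrees, less where a joint would pass 70% of its speed; a pose out of reach is approached as far as the arm can. A call with a gripper value outside its range is refused whole. The fingers move at their own pace and stop on an object; "force" is the grip in N (left out, the last holds). Time passes only in rows, so rows that repeat a pose let the fingers close, or fill a call up. It gives the time, the measured TCP pose, the force and the opening at its end, in the units of the state.
- observe(): the state, without advancing time (a new reading comes with each control period).
- snapshot(name): name is "side" or "top" or "wrist"; returns the picture (480x640x3 uint8, red, green, blue); there is no depth.
- get_calibration(name): a dict with "fx", "fy", "cx", "cy" (pixels), "world_to_cam" (4x4, takes a point from world to camera coordinates). Camera axes: x right, y up, looking along -z (the intrinsics and any distortion apply to the point x, -y, -z); pixel columns grow to the right and rows downward; lengths in mm; the calibration is good to about 2 mm. A picture is of the moment at which its call begins: read the wrist's pose just before it. get_calibration takes no time and is no camera call; for the wrist camera it gives the pose at the moment of the call.
- finish_job(): hands the job in, once; it reports no verdict.
The state is a dict: "time_s": time; "joints": joint angles; "joint_velocities": joint speeds; "joint_torque": joint torques, N m; "position": TCP position; "eef_rot": TCP orientation; "force": force on the tool from outside, world axes, zero at the start; "moment": the same for the moment, N m; "width": finger opening in mm.
Only numpy, scipy, OpenCV 4.12 (cv2) and the standard library are available. Lean on these libraries where they do the work, as an engineer would, in place of code of your own. Each camera call takes 0.05 s, during which the arm holds its last target.

## Working session

There is one attempt and no reset: what is moved stays moved. The work goes in short steps, Python scripts to look and compute and a tool call to move; the robot and the scene stay as the last step left them, time stands still between calls to the robot, and variables do not carry over. Pictures are saved under pics/ and viewed, and the job is handed in when it is done.

Besides the shell and the picture viewer there is one more tool, called as name(argument=value, ...) on one line, values as JSON. arm_command: Moves the arm, as the interface text tells. Its arguments: {"type":"object","properties":{"commands":{"type":"array"},"force":{"type":"number"}},"required":["commands"]}

```bash
ls && mkdir -p pics
python3 - <<'E'
from bench import *
import cv2
s=observe();print(s)
for n in("side","top","wrist"):
    c=get_calibration(n);print(n,c)
    cv2.imwrite(f"pics/{n}0.png",cv2.cvtColor(snapshot(n),cv2.COLOR_RGB2BGR))
E
```

```text
pics
{'time_s': 0.0, 'joints': array([ 6.39819041e+01,  1.04019313e+01,  9.21315689e+01, -2.27093549e-03,
        7.75678751e+01, -1.18202453e+01]), 'joint_velocities': array([ 0.00437056,  0.03624402, -0.07249074, -0.00728927,  0.05217183,
       -0.01744807]), 'joint_torque': array([-8.89229723e-04, -4.44873869e+01, -3.51331115e+01, -3.15723782e-04,
        9.26148175e-03,  2.88216904e-05]), 'position': array([140.77818945, 556.92688088, 230.38452299]), 'eef_rot': array([[-7.41343089e-04, -9.69456533e-01,  2.45262068e-01],
       [-1.60699869e-03,  2.45262973e-01,  9.69455255e-01],
       [-9.99998434e-01,  3.24563131e-04, -1.73973939e-03]]), 'force': array([-0.45329758,  0.26287469, -0.06970013]), 'moment': array([ 0.05156393, -0.00451279,  0.03843451]), 'width': 85.43319738028671}
side {'fx': 494.3707341832451, 'fy': 494.3707341832451, 'cx': 304.99789720319984, 'cy': 242.68393008525567, 'world_to_cam': array([[-9.62832509e-01, -2.70038325e-01, -5.73253930e-03,
         5.25590346e+02],
       [ 1.86564744e-01, -6.80251746e-01,  7.08837893e-01,
        -1.48665916e+02],
       [-1
[... 389 characters left out ...]
e-01,  4.74134705e-02,  2.45603542e-01,
        -5.68559972e+02],
       [-2.45129494e-01, -1.56569284e-02,  9.69363911e-01,
        -7.32840470e+02],
       [ 0.00000000e+00,  0.00000000e+00,  0.00000000e+00,
         1.00000000e+00]])}
wrist {'fx': 388.312860040852, 'fy': 388.312860040852, 'cx': 326.8469748040158, 'cy': 239.0066251105481, 'world_to_cam': array([[ 2.44505897e-01,  9.69645844e-01, -1.95015269e-03,
        -5.73786220e+02],
       [-9.25709071e-01,  2.32827293e-01, -2.98084162e-01,
         3.88463902e+01],
       [-2.88582021e-01,  7.46886097e-02,  9.54537600e-01,
        -3.78782780e+02],
       [ 0.00000000e+00,  0.00000000e+00,  0.00000000e+00,
         1.00000000e+00]])}
```

View pics/side0.png

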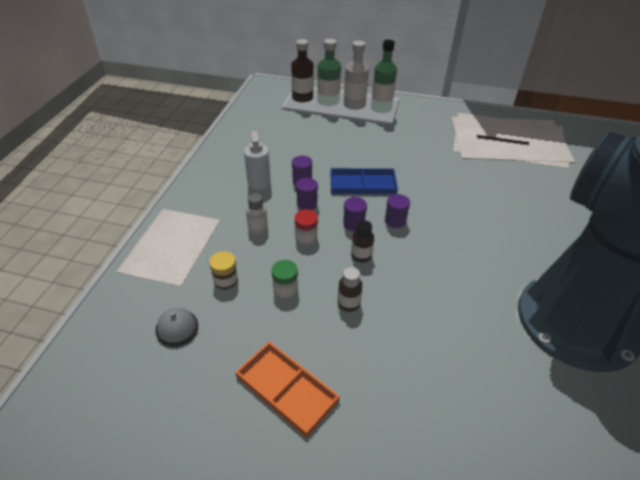

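View pics/top0.png

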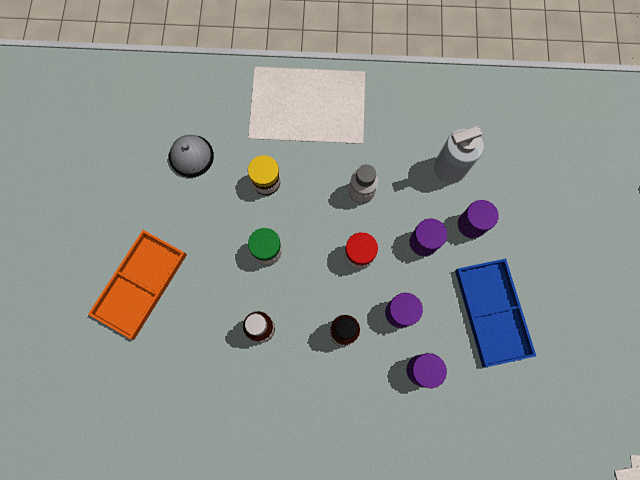

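View pics/wrist0.png

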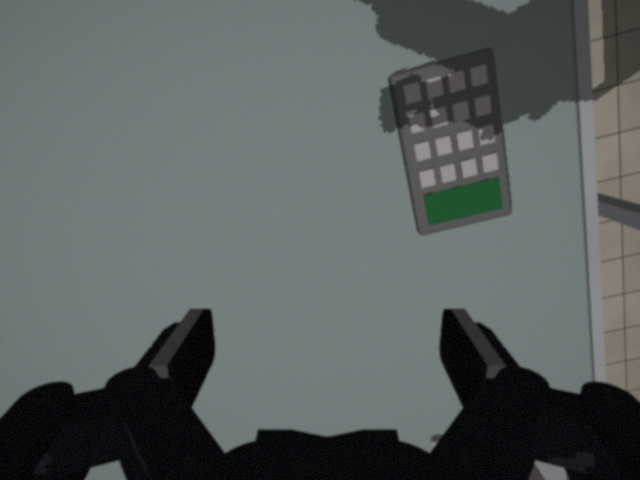

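Side and top views show the stock. Candidates in the top picture:
- Red lid (362,249) is the only red one; the purple look-alikes at (405,310), (427,370), (430,236) and (480,217) stay put.
- Green lid (264,243).
- White cap on brown (257,325). The pale bottle with the grey cap at (365,180) is the stock white_bottle.
- Black cap on brown (345,328).

I'll enlarge to confirm and read the edges.

Run:
```python
import cv2
t=cv2.imread("pics/top0.png");s=cv2.imread("pics/side0.png")
def crop(im,x,y,w,h,k,n):
    c=cv2.resize(im[y:y+h,x:x+w],None,fx=k,fy=k,interpolation=cv2.INTER_CUBIC)
    for i in range(0,w,20):
        cv2.putText(c,str(x+i),(i*k,10),0,.35,(255,255,255),1);cv2.line(c,(i*k,12),(i*k,18),(255,255,255),1)
    for i in range(0,h,20):
        cv2.putText(c,str(y+i),(0,i*k+4),0,.35,(255,255,255),1)
    cv2.imwrite("pics/"+n,c)
crop(t,220,215,200,150,4,"c1.png")
crop(t,80,220,120,130,4,"c2.png")
crop(t,440,250,110,130,4,"c3.png")
crop(s,210,150,200,150,4,"c4.png")
```

```text
(no output)
```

View pics/c1.png

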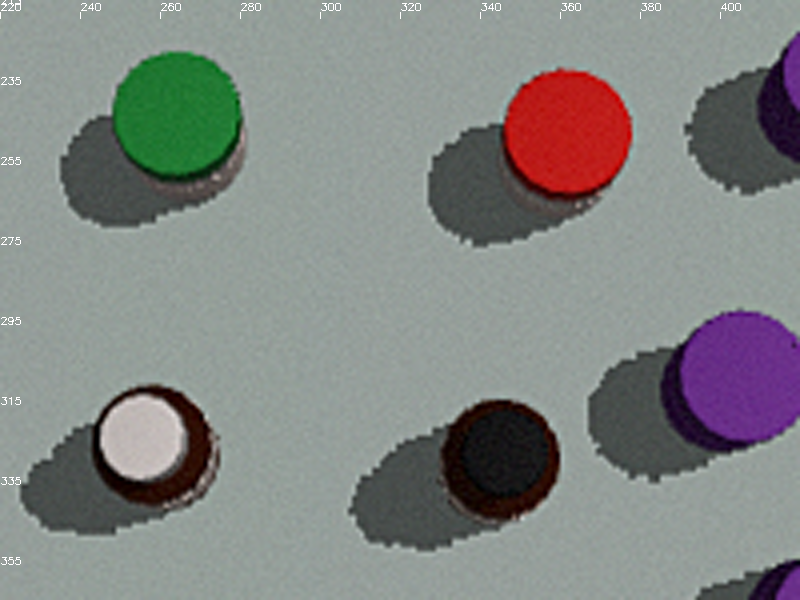

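View pics/c2.png

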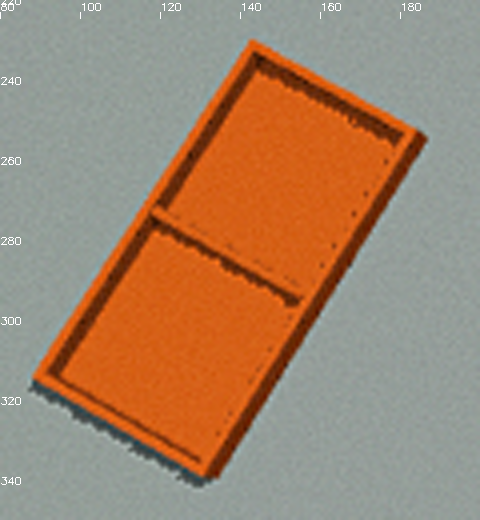

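View pics/c3.png

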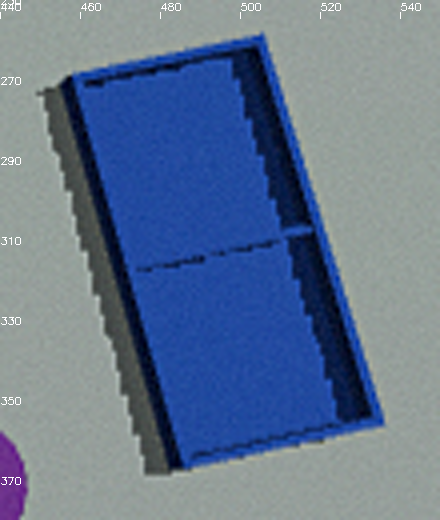

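View pics/c4.png

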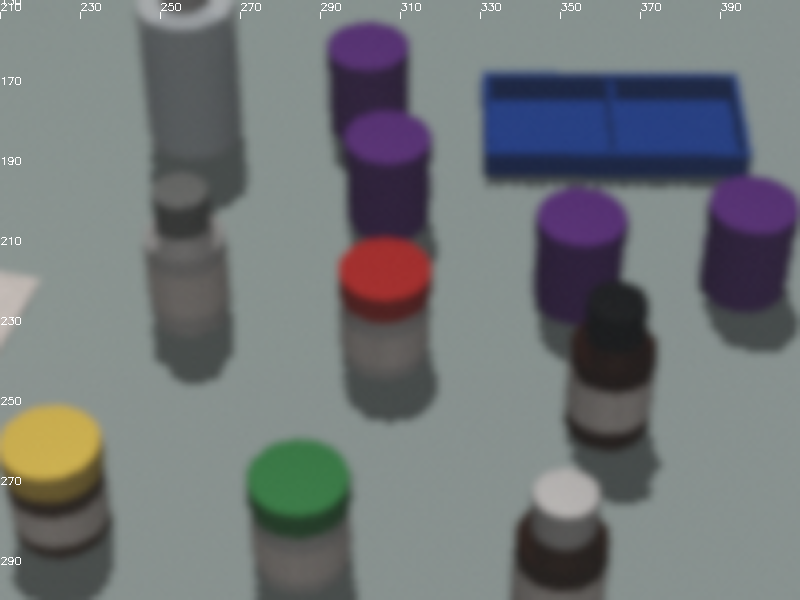

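The crops confirm it: the red, green, brown/white and brown/black items are unambiguous, and the purple jars have purple lids and bodies. Next I compute positions.

```bash
cat > h.py <<'E'
from bench import *
import numpy as np, cv2
from scipy.optimize import least_squares
def proj(n,P,c=None):
    c=c or get_calibration(n); P=np.atleast_2d(P)
    q=P@c["world_to_cam"][:3,:3].T+c["world_to_cam"][:3,3]
    return np.c_[c["fx"]*q[:,0]/-q[:,2]+c["cx"], -c["fy"]*q[:,1]/-q[:,2]+c["cy"]]
def onplane(n,uv,z,c=None):
    c=c or get_calibration(n);M=c["world_to_cam"];R=M[:3,:3];o=-R.T@M[:3,3]
    d=R.T@np.array([(uv[0]-c["cx"])/c["fx"],-(uv[1]-c["cy"])/c["fy"],-1]);return (o+d*(z-o[2])/d[2])
def tray(x,y,a,z=18):
    a=np.radians(a);u=np.array([np.cos(a),np.sin(a)]);v=np.array([-u[1],u[0]])
    return np.array([[*(np.array([x,y])+sx*82*u+sy*42*v),z] for sx,sy in((-1,-1),(1,-1),(1,1),(-1,1))])
E
python3 - <<'E'
from h import *
T=get_calibration("top");S=get_calibration("side")
for nm,t,s,z in(("green",(264.2,243.7),(284.8,269.5),62),("red",(362,247.8),(306.5,217.5),62),("white",(255.5,324),(351.8,273.2),90),("black",(346.2,328.3),(364.5,225),90),("yellow",(264,169.5),(223,260),62),("wbottle",(366,175),(255,197.5),90),("p1",(405,310),(355,204),62),("p2",(427,370),(398,202),62),("p3",(430,235),(307,185),62),("p4",(480,217),(302,161.5),62)):
    print(nm,onplane("top",t,z,T).round(1),onplane("side",s,z,S).round(1))
for nm,px in(("orange",[(143,230.5),(183.3,252.5),(131.5,338.5),(89.5,314.5)]),("blue",[(459,268.7),(506,259),(535.7,355.7),(486,366.7)])):
    W=np.array([onplane("top",p,18,T)[:2] for p in px]);m=W.mean(0)
    e=np.linalg.norm(W-np.roll(W,-1,0),axis=1);print(nm,W.round(1).tolist(),e.round(1))
    best=None
    for a0 in range(0,180,30):
        f=lambda p:min([(W-np.roll(c,k,0)) for c in(tray(*p)[:,:2],tray(*p)[::-1,:2]) for k in range(4)],key=lambda q:(q**2).sum()).ravel()
        r=least_squares(f,[*m,a0])
        if best is None or r.cost<best.cost:best=r
    print(best.x.round(1),(2*best.cost/8)**.5)
    print(" side px",proj("side",tray(*best.x),S).round(0).tolist())
print("bell",onplane("top",(190,155),40,T),"pump",onplane("top",(458,165),60,T))
E
```

```text
green [562.1  74.2  62. ] [564.6  77.7  62. ]
red [563.  -82.8  62. ] [564.4 -79.3  62. ]
white [431.9  75.   90. ] [433.4  77.4  90. ]
black [432.3 -60.   90. ] [435.4 -58.5  90. ]
yellow [689.2  83.8  62. ] [690.5  86.   62. ]
wbottle [676.5 -83.7  90. ] [681.3 -82.3  90. ]
p1 [ 467.1 -152.    62. ] [ 472.3 -151.    62. ]
p2 [ 378.4 -185.5   62. ] [ 381.  -183.1   62. ]
p3 [ 589.6 -191.6   62. ] [ 593.5 -188.4   62. ]
p4 [ 623.9 -272.9   62. ] [ 630.2 -274.6   62. ]
orange [[585.8, 287.7], [550.8, 214.6], [404.4, 282.5], [439.4, 356.6]] [ 81.1 161.3  82.  161.7]
[495.1 285.3 -25.1] 1.2512211822451251
 side px [[342.0, 394.0], [270.0, 340.0], [237.0, 371.0], [309.0, 432.0]]
blue [[545.7, -249.5], [566.2, -328.6], [409.6, -369.0], [388.5, -289.0]] [ 81.7 161.7  82.8 162.1]
[ 477.5 -309.   194.4] 0.9931757380762086
 side px [[332.0, 188.0], [399.0, 188.0], [395.0, 168.0], [331.0, 167.0]]
bell [718.65043537 216.32327402  40.        ] pump [ 713.79791909 -239.74287981   60.        ]
```

```bash
cat >> h.py <<'E'
def to(x,y,z):
    s=observe();d=s["eef_rot"].T@(np.array([x,y,z])-s["position"]);print("to",(x,y,z),"tool shift m",(d/1000).round(4),"at",s["position"].round(1),"t",round(s["time_s"],2),"w",round(s["width"],1),"F",s["force"].round(1));return d
E
python3 -c "
from h import *
to(433,76,170);to(433,76,27)"
```

```text
to (433, 76, 170) tool shift m [ 0.061  -0.4013 -0.3946] at [140.8 557.1 230.6] t 0.15 w 85.7 F [0.4 0.3 0.3]
to (433, 76, 27) tool shift m [ 0.204  -0.4013 -0.3945] at [140.8 557.1 230.6] t 0.15 w 85.7 F [0.4 0.3 0.3]
```

arm_command(commands=[[0, -0.01, -0.01, 0, 1], [0.005, -0.03, -0.03, 0, 1], [0.01, -0.055, -0.054, 0, 1], [0.015, -0.085, -0.083, 0, 1], [0.02, -0.115, -0.113, 0, 1], [0.025, -0.145, -0.142, 0, 1], [0.03, -0.175, -0.172, 0, 1], [0.03, -0.205, -0.202, 0, 1], [0.03, -0.235, -0.231, 0, 1], [0.03, -0.265, -0.261, 0, 1]], force=30)

```text
time_s: 1.15
position: [334.2, 237.2, 201.3]
eef_rot: [[0.001, -0.969, 0.245], [-0.0, 0.245, 0.969], [-1.0, -0.001, 0.0]]
force: [0.7, 0.5, -0.6]
width: 85.2
```

arm_command(commands=[[0, -0.03, -0.029, 0, 1], [0.005, -0.055, -0.054, 0, 1], [0.01, -0.08, -0.079, 0, 1], [0.015, -0.1, -0.099, 0, 1], [0.02, -0.115, -0.113, 0, 1], [0.025, -0.125, -0.123, 0, 1], [0.03, -0.131, -0.129, 0, 1], [0.03, -0.135, -0.133, 0, 1], [0.03, -0.136, -0.134, 0, 1], [0.03, -0.136, -0.134, 0, 1]])

```text
time_s: 2.15
position: [432.8, 76.6, 171.4]
eef_rot: [[0.0, -0.97, 0.245], [0.0, 0.245, 0.97], [-1.0, -0.0, 0.0]]
force: [-0.2, -0.2, 0.2]
width: 85.3
```

```bash
python3 -c "
from h import *
cv2.imwrite('pics/w1.png',cv2.cvtColor(snapshot('wrist'),cv2.COLOR_RGB2BGR))
to(433,76,170);to(433,76,27)
print(proj('wrist',[433,76,90]),proj('wrist',[563,76,62]),observe()['eef_rot'].round(4))"
```

```text
to (433, 76, 170) tool shift m [ 0.0015 -0.0004 -0.0006] at [432.8  76.7 171.5] t 2.2 w 85.2 F [ 0.4  0.  -0.4]
to (433, 76, 27) tool shift m [ 0.1445 -0.0004 -0.0007] at [432.8  76.7 171.5] t 2.2 w 85.2 F [ 0.4  0.  -0.4]
[[326.30736685 249.81231993]] [[367.43103588 392.39425194]] [[ 2.000e-04 -9.697e-01  2.445e-01]
 [ 1.000e-04  2.445e-01  9.697e-01]
 [-1.000e+00 -2.000e-04  2.000e-04]]
```

View pics/w1.png

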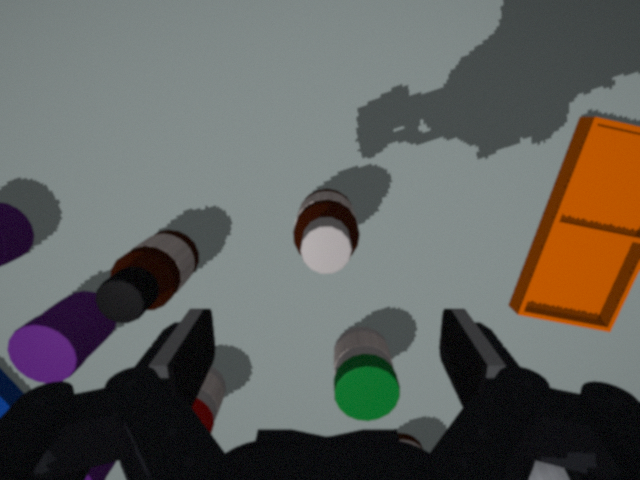

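The wrist view puts the white cap at (326,249) against a predicted (326,250), and the green lid at (367,387) against (367,392). Positions are good to a few mm, so I descend and grip.

arm_command(commands=[[0.01, 0, 0, 0, 1], [0.03, 0, -0.0005, 0, 1], [0.055, 0, -0.0005, 0, 1], [0.08, 0, -0.0005, 0, 1], [0.1, 0, -0.0005, 0, 1], [0.117, 0, -0.0005, 0, 1], [0.13, 0, -0.0005, 0, 1], [0.139, 0, -0.0005, 0, 1], [0.144, 0, -0.0005, 0, 1], [0.144, 0, -0.0005, 0, 1]])

```text
time_s: 3.2
position: [432.3, 75.9, 26.8]
eef_rot: [[-0.001, -0.97, 0.245], [0.0, 0.245, 0.97], [-1.0, 0.001, -0.0]]
force: [0.3, -0.0, 0.1]
width: 85.7
```

arm_command(commands=[[0, 0, 0, 0, -1], [0, 0, 0, 0, -1], [0, 0, 0, 0, -1], [0, 0, 0, 0, -1], [0, 0, 0, 0, -1], [0, 0, 0, 0, -1], [0, 0, 0, 0, -1], [0, 0, 0, 0, -1], [0, 0, 0, 0, -1], [0, 0, 0, 0, -1]], force=30)

```text
time_s: 4.2
position: [433.3, 75.7, 28.0]
eef_rot: [[0.001, -0.969, 0.245], [-0.0, 0.245, 0.969], [-1.0, -0.001, 0.0]]
force: [-0.0, 0.6, 5.9]
width: 45.2
```

arm_command(commands=[[-0.002, 0, 0, 0, -1], [-0.01, 0, 0, 0, -1], [-0.025, 0, 0, 0, -1], [-0.045, 0, 0, 0, -1], [-0.07, 0, 0, 0, -1], [-0.095, 0, 0, 0, -1], [-0.115, 0, 0, 0, -1], [-0.128, 0, 0, 0, -1], [-0.133, 0, 0, 0, -1], [-0.133, 0, 0, 0, -1]])

```text
time_s: 5.2
position: [433.1, 75.7, 160.9]
eef_rot: [[0.001, -0.969, 0.245], [-0.0, 0.245, 0.969], [-1.0, -0.001, 0.0]]
force: [-0.1, 0.4, -1.1]
width: 45.0
```

```bash
python3 -c "
from h import *
cv2.imwrite('pics/w2.png',cv2.cvtColor(snapshot('side'),cv2.COLOR_RGB2BGR))
to(439,-319,160);to(516,-299,160)"
```

```text
to (439, -319, 160) tool shift m [ 2.00e-04 -1.03e-01 -3.81e-01] at [432.6  75.7 160.2] t 5.25 w 45.4 F [-0.2  0.2 -0.6]
to (516, -299, 160) tool shift m [ 2.000e-04 -1.728e-01 -3.428e-01] at [432.6  75.7 160.2] t 5.25 w 45.4 F [-0.2  0.2 -0.6]
```

View pics/w2.png

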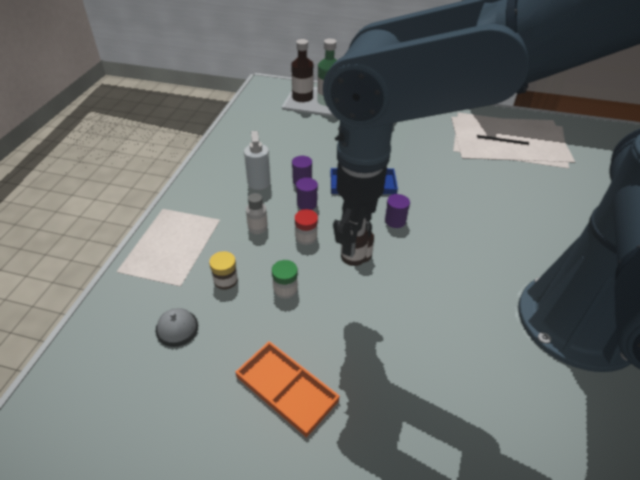

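The bottle hangs upright in the gripper at (357,245). Transfer to the near blue compartment.

arm_command(commands=[[0, -0.001, -0.004, 0, -1], [0, -0.004, -0.015, 0, -1], [0, -0.009, -0.034, 0, -1], [0, -0.016, -0.058, 0, -1], [0, -0.023, -0.085, 0, -1], [0, -0.03, -0.112, 0, -1], [0, -0.038, -0.14, 0, -1], [0, -0.046, -0.17, 0, -1], [0, -0.054, -0.2, 0, -1], [0, -0.062, -0.23, 0, -1]])

```text
time_s: 6.25
position: [435.6, -164.4, 159.6]
eef_rot: [[-0.001, -0.969, 0.246], [0.001, 0.246, 0.969], [-1.0, 0.001, 0.0]]
force: [0.6, 1.5, -1.4]
width: 45.2
```

arm_command(commands=[[0, -0.008, -0.03, 0, -1], [0, -0.016, -0.06, 0, -1], [0, -0.023, -0.085, 0, -1], [0, -0.029, -0.107, 0, -1], [0, -0.034, -0.125, 0, -1], [0, -0.038, -0.138, 0, -1], [0, -0.04, -0.147, 0, -1], [0, -0.041, -0.151, 0, -1], [0, -0.041, -0.151, 0, -1], [0, -0.041, -0.151, 0, -1]])

```text
time_s: 7.25
position: [439.2, -318.2, 160.2]
eef_rot: [[-0.0, -0.97, 0.245], [0.001, 0.245, 0.97], [-1.0, 0.0, 0.0]]
force: [0.3, 0.0, -1.9]
width: 45.3
```

```bash
python3 -c "
from h import *
c=get_calibration('wrist')
im=cv2.cvtColor(snapshot('wrist'),cv2.COLOR_RGB2BGR)
for z,col in((18,(0,255,255)),(0,(0,255,0))):
  cv2.polylines(im,[proj('wrist',tray(477.5,-309,14.4,z),c).round().astype(int)],True,col,1)
cv2.imwrite('pics/w3.png',im)
t=cv2.cvtColor(snapshot('top'),cv2.COLOR_RGB2BGR);cv2.imwrite('pics/t3.png',t)
to(439,-319,60);to(439,-319,32)"
```

```text
to (439, -319, 60) tool shift m [ 1.003e-01  1.000e-04 -9.000e-04] at [ 439.3 -318.2  160.3] t 7.35 w 45.0 F [ 0.  -0.2 -2.4]
to (439, -319, 32) tool shift m [ 1.283e-01  1.000e-04 -9.000e-04] at [ 439.3 -318.2  160.3] t 7.35 w 45.0 F [ 0.  -0.2 -2.4]
```

View pics/w3.png

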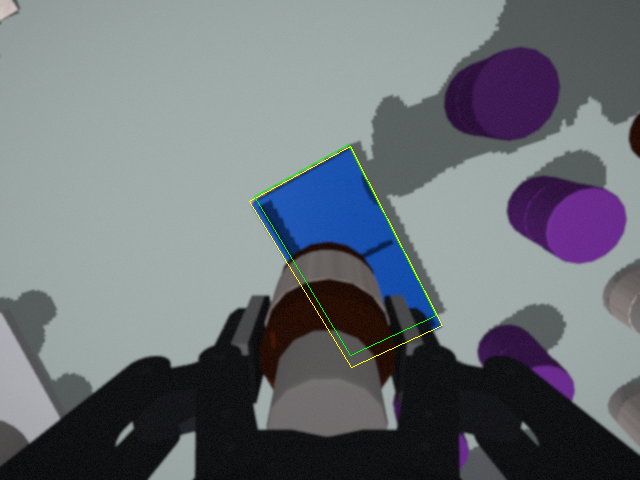

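View pics/t3.png

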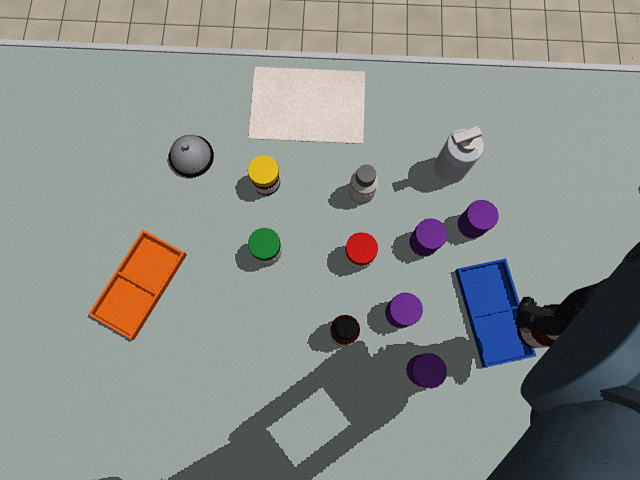

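Overlay matches the tray. Descending.

arm_command(commands=[[0.006, 0, -0.001, 0, -1], [0.02, 0, -0.001, 0, -1], [0.04, 0, -0.001, 0, -1], [0.06, 0, -0.001, 0, -1], [0.08, 0, -0.001, 0, -1], [0.097, 0, -0.001, 0, -1], [0.11, 0, -0.001, 0, -1], [0.119, 0, -0.001, 0, -1], [0.123, 0, -0.001, 0, -1], [0.124, 0, -0.001, 0, -1]])

```text
time_s: 8.35
position: [438.9, -319.9, 36.0]
eef_rot: [[-0.0, -0.969, 0.245], [0.0, 0.245, 0.969], [-1.0, 0.0, 0.0]]
force: [0.6, 0.2, -0.7]
width: 44.9
```

arm_command(commands=[[0.0005, 0, 0, 0, -1], [0.001, 0, 0, 0, -1], [0.0015, 0, 0, 0, -1], [0.002, 0, 0, 0, -1], [0.0025, 0, 0, 0, -1], [0.003, 0, 0, 0, -1], [0.0035, 0, 0, 0, -1], [0.004, 0, 0, 0, -1], [0.004, 0, 0, 0, -1], [0.004, 0, 0, 0, -1]])

```text
time_s: 9.35
position: [438.9, -319.9, 32.3]
eef_rot: [[-0.0, -0.969, 0.245], [0.0, 0.245, 0.969], [-1.0, 0.0, 0.0]]
force: [0.0, -0.1, -1.0]
width: 45.4
```

arm_command(commands=[[0.0003, 0, 0, 0, -1], [0.0006, 0, 0, 0, -1], [0.0009, 0, 0, 0, -1], [0.0012, 0, 0, 0, -1], [0.0015, 0, 0, 0, -1], [0.0015, 0, 0, 0, -1], [0.0015, 0, 0, 0, -1], [0.0015, 0, 0, 0, -1], [0.0015, 0, 0, 0, -1], [0.0015, 0, 0, 0, -1]])

```text
time_s: 10.35
position: [439.0, -320.0, 32.0]
eef_rot: [[-0.0, -0.97, 0.245], [-0.0, 0.245, 0.97], [-1.0, 0.0, -0.0]]
force: [-4.4, 3.7, 11.2]
width: 45.1
```

Contact at 11 N; release gently.

arm_command(commands=[[-0.0005, 0, 0, 0, 0.1], [-0.0005, 0, 0, 0, 0.15], [-0.0005, 0, 0, 0, 0.2], [-0.0005, 0, 0, 0, 0.3], [-0.0005, 0, 0, 0, 0.4], [-0.0005, 0, 0, 0, 0.6], [-0.0005, 0, 0, 0, 0.8], [-0.0005, 0, 0, 0, 1], [-0.0005, 0, 0, 0, 1], [-0.0005, 0, 0, 0, 1]])

```text
time_s: 11.35
position: [438.9, -319.9, 31.3]
eef_rot: [[-0.0, -0.969, 0.245], [-0.0, 0.245, 0.969], [-1.0, -0.0, -0.0]]
force: [0.4, -0.8, -0.0]
width: 85.2
```

arm_command(commands=[[-0.005, 0, 0, 0, 1], [-0.015, 0, 0, 0, 1], [-0.03, 0, 0, 0, 1], [-0.05, 0, 0, 0, 1], [-0.075, 0, 0, 0, 1], [-0.1, 0, 0, 0, 1], [-0.12, 0, 0, 0, 1], [-0.133, 0, 0, 0, 1], [-0.138, 0, 0, 0, 1], [-0.138, 0, 0, 0, 1]])

```text
time_s: 12.35
position: [439.2, -320.1, 170.1]
eef_rot: [[0.001, -0.969, 0.245], [-0.001, 0.245, 0.969], [-1.0, -0.001, -0.001]]
force: [0.3, -0.1, -0.4]
width: 85.3
```

```bash
python3 -c "
from h import *
c=get_calibration('wrist')
im=cv2.cvtColor(snapshot('wrist'),cv2.COLOR_RGB2BGR)
cv2.imwrite('pics/w4.png',im)
print(proj('wrist',[439,-320,94],c))
to(563.5,-81,170);to(563.5,-81,33)"
```

```text
[[327.65218753 251.6791695 ]]
to (563.5, -81, 170) tool shift m [-0.0009 -0.0624  0.262 ] at [ 438.7 -319.7  169.1] t 12.4 w 85.2 F [ 0.5  1.1 -0.1]
to (563.5, -81, 33) tool shift m [ 0.1361 -0.0624  0.262 ] at [ 438.7 -319.7  169.1] t 12.4 w 85.2 F [ 0.5  1.1 -0.1]
```

View pics/w4.png

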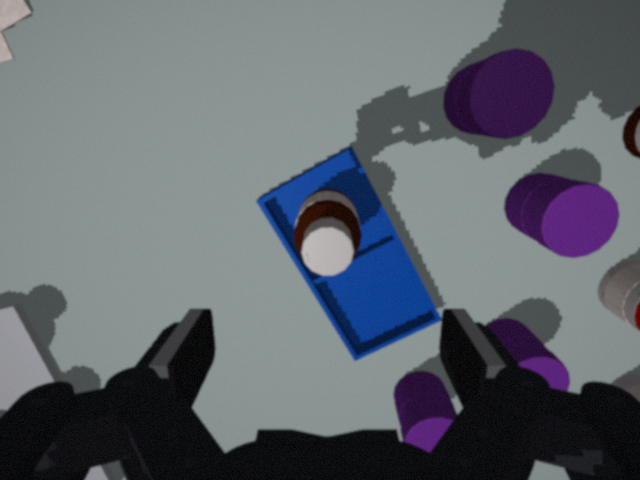

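The white-capped bottle stands upright in the near compartment (cap at (328,247), predicted (328,252)). Now the red jar.

arm_command(commands=[[0, -0.002, 0.008, 0, 1], [0, -0.007, 0.03, 0, 1], [0, -0.015, 0.062, 0, 1], [0, -0.025, 0.104, 0, 1], [0, -0.035, 0.146, 0, 1], [0, -0.044, 0.186, 0, 1], [0, -0.052, 0.22, 0, 1], [0, -0.058, 0.245, 0, 1], [0, -0.062, 0.259, 0, 1], [0, -0.0625, 0.262, 0, 1]])

```text
time_s: 13.4
position: [563.8, -79.6, 168.4]
eef_rot: [[-0.001, -0.97, 0.243], [0.001, 0.243, 0.97], [-1.0, 0.002, 0.0]]
force: [0.4, 0.1, -0.1]
width: 85.3
```

```bash
python3 -c "
from h import *
c=get_calibration('wrist')
im=cv2.cvtColor(snapshot('wrist'),cv2.COLOR_RGB2BGR)
cv2.imwrite('pics/w5.png',im)
print(proj('wrist',[563.5,-81,62],c))
to(563.5,-81,33)"
```

```text
[[325.14226994 237.47176025]]
to (563.5, -81, 33) tool shift m [ 0.1355 -0.0002 -0.0007] at [563.6 -80.3 168.5] t 13.45 w 85.6 F [ 0.2 -0.5 -0.5]
```

View pics/w5.png

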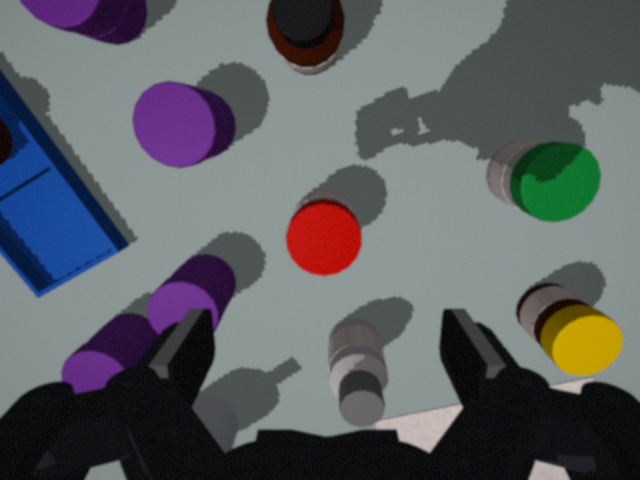

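Red lid at (324,237), matching the predicted (325,237). Descend and grip.

arm_command(commands=[[0.01, 0, 0, 0, 1], [0.03, 0, -0.0005, 0, 1], [0.055, 0, -0.0005, 0, 1], [0.078, 0, -0.0005, 0, 1], [0.097, 0, -0.0005, 0, 1], [0.112, 0, -0.0005, 0, 1], [0.123, 0, -0.0005, 0, 1], [0.131, 0, -0.0005, 0, 1], [0.135, 0, -0.0005, 0, 1], [0.135, 0, -0.0005, 0, 1]])

```text
time_s: 14.45
position: [563.6, -81.8, 34.1]
eef_rot: [[-0.0, -0.969, 0.245], [0.0, 0.245, 0.969], [-1.0, 0.0, 0.0]]
force: [-0.9, 0.6, -0.2]
width: 85.2
```

arm_command(commands=[[0, 0, 0, 0, -1], [0, 0, 0, 0, -1], [0, 0, 0, 0, -1], [0, 0, 0, 0, -1], [0, 0, 0, 0, -1], [0, 0, 0, 0, -1], [0, 0, 0, 0, -1], [0, 0, 0, 0, -1], [0, 0, 0, 0, -1], [0, 0, 0, 0, -1]], force=30)

```text
time_s: 15.45
position: [564.3, -81.9, 35.2]
eef_rot: [[0.001, -0.969, 0.245], [-0.0, 0.245, 0.969], [-1.0, -0.001, -0.0]]
force: [-0.8, 0.0, 6.3]
width: 50.5
```

arm_command(commands=[[-0.002, 0, 0, 0, -1], [-0.01, 0, 0, 0, -1], [-0.025, 0, 0, 0, -1], [-0.045, 0, 0, 0, -1], [-0.07, 0, 0, 0, -1], [-0.095, 0, 0, 0, -1], [-0.115, 0, 0, 0, -1], [-0.128, 0, 0, 0, -1], [-0.133, 0, 0, 0, -1], [-0.133, 0, 0, 0, -1]])

```text
time_s: 16.45
position: [563.9, -81.8, 168.0]
eef_rot: [[0.001, -0.969, 0.245], [-0.0, 0.245, 0.969], [-1.0, -0.001, -0.0]]
force: [0.3, -0.4, -0.9]
width: 51.3
```

```bash
python3 -c "
from h import *
im=cv2.cvtColor(snapshot('wrist'),cv2.COLOR_RGB2BGR)
cv2.imwrite('pics/w6.png',im)
to(517,-299,166)"
```

```text
to (517, -299, 166) tool shift m [ 0.001  -0.0084 -0.2221] at [563.4 -81.6 167. ] t 16.5 w 51.1 F [-0.1  0.1 -1.9]
```

View pics/w6.png

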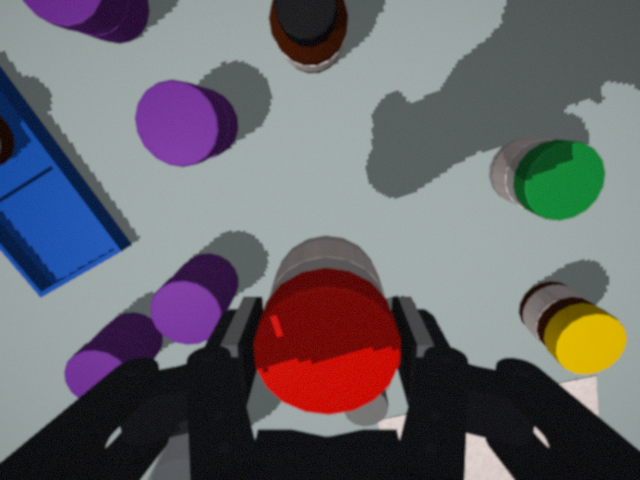

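The red jar is held upright, lid at (327,340). Transfer to the far blue compartment.

arm_command(commands=[[0, 0, -0.005, 0, -1], [0, -0.001, -0.02, 0, -1], [0, -0.002, -0.045, 0, -1], [0, -0.003, -0.078, 0, -1], [0, -0.004, -0.113, 0, -1], [0, -0.005, -0.148, 0, -1], [0, -0.007, -0.179, 0, -1], [0, -0.008, -0.203, 0, -1], [0, -0.0085, -0.218, 0, -1], [0, -0.0085, -0.222, 0, -1]])

```text
time_s: 17.5
position: [516.4, -301.0, 166.7]
eef_rot: [[-0.001, -0.969, 0.248], [0.0, 0.248, 0.969], [-1.0, 0.001, 0.0]]
force: [0.2, -0.3, -1.6]
width: 50.7
```

```bash
python3 -c "
from h import *
im=cv2.cvtColor(snapshot('wrist'),cv2.COLOR_RGB2BGR)
cv2.imwrite('pics/w7.png',im)
to(517,-299,41)"
```

```text
to (517, -299, 41) tool shift m [ 1.257e-01 -1.000e-04  1.400e-03] at [ 516.7 -300.3  166.7] t 17.55 w 50.8 F [-0.  -0.3 -1. ]
```

View pics/w7.png

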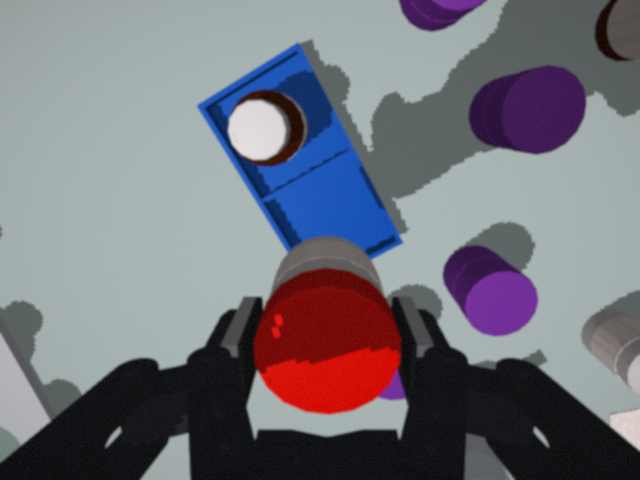

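arm_command(commands=[[0.006, 0, 0.001, 0, -1], [0.02, 0, 0.001, 0, -1], [0.04, 0, 0.001, 0, -1], [0.06, 0, 0.001, 0, -1], [0.08, 0, 0.001, 0, -1], [0.097, 0, 0.001, 0, -1], [0.11, 0, 0.001, 0, -1], [0.119, 0, 0.001, 0, -1], [0.123, 0, 0.001, 0, -1], [0.1245, 0, 0.001, 0, -1]])

```text
time_s: 18.55
position: [517.8, -297.9, 42.6]
eef_rot: [[-0.0, -0.97, 0.245], [0.0, 0.245, 0.97], [-1.0, 0.0, 0.0]]
force: [0.1, 0.3, -0.4]
width: 51.0
```

arm_command(commands=[[0.0004, 0, 0, 0, -1], [0.0008, 0, 0, 0, -1], [0.0012, 0, 0, 0, -1], [0.0016, 0, 0, 0, -1], [0.002, 0, 0, 0, -1], [0.0024, 0, 0, 0, -1], [0.0028, 0, 0, 0, -1], [0.003, 0, 0, 0, -1], [0.003, 0, 0, 0, -1], [0.003, 0, 0, 0, -1]])

```text
time_s: 19.55
position: [517.7, -298.0, 39.8]
eef_rot: [[-0.0, -0.969, 0.245], [0.0, 0.245, 0.969], [-1.0, 0.0, 0.0]]
force: [-0.4, 0.7, -1.7]
width: 50.7
```

arm_command(commands=[[0.0002, 0, 0, 0, -1], [0.0004, 0, 0, 0, -1], [0.0006, 0, 0, 0, -1], [0.0008, 0, 0, 0, -1], [0.001, 0, 0, 0, -1], [0.0012, 0, 0, 0, -1], [0.0014, 0, 0, 0, -1], [0.0015, 0, 0, 0, -1], [0.0015, 0, 0, 0, -1], [0.0015, 0, 0, 0, -1]])

```text
time_s: 20.55
position: [517.9, -298.2, 39.2]
eef_rot: [[0.0, -0.969, 0.245], [-0.0, 0.245, 0.969], [-1.0, -0.0, -0.0]]
force: [-2.4, 2.0, 7.2]
width: 51.0
```

Contact at 7 N. Release and retreat, then head to the black-capped bottle.

arm_command(commands=[[-0.0004, 0, 0, 0, 0.2], [-0.0004, 0, 0, 0, 0.25], [-0.0004, 0, 0, 0, 0.3], [-0.0004, 0, 0, 0, 0.4], [-0.0004, 0, 0, 0, 0.5], [-0.0004, 0, 0, 0, 0.7], [-0.0004, 0, 0, 0, 0.9], [-0.0004, 0, 0, 0, 1], [-0.0004, 0, 0, 0, 1], [-0.0004, 0, 0, 0, 1]])

```text
time_s: 21.55
position: [517.7, -298.1, 38.7]
eef_rot: [[0.0, -0.969, 0.245], [-0.0, 0.245, 0.969], [-1.0, -0.0, -0.0]]
force: [0.1, -0.6, 0.0]
width: 85.3
```

arm_command(commands=[[-0.005, 0, 0, 0, 1], [-0.015, 0, 0, 0, 1], [-0.03, 0, 0, 0, 1], [-0.05, 0, 0, 0, 1], [-0.075, 0, 0, 0, 1], [-0.1, 0, 0, 0, 1], [-0.12, 0, 0, 0, 1], [-0.127, 0, 0, 0, 1], [-0.13, 0, 0, 0, 1], [-0.13, 0, 0, 0, 1]])

```text
time_s: 22.55
position: [517.6, -298.0, 168.8]
eef_rot: [[0.0, -0.969, 0.245], [-0.0, 0.245, 0.969], [-1.0, -0.0, -0.0]]
force: [0.3, -0.2, -0.1]
width: 85.9
```

```bash
python3 -c "
from h import *
c=get_calibration('wrist')
im=cv2.cvtColor(snapshot('wrist'),cv2.COLOR_RGB2BGR)
cv2.imwrite('pics/w8.png',im)
print(proj('wrist',[[518,-298,66],[439,-320,94]],c))
to(433.5,-59.5,170)"
```

```text
[[327.41753613 239.38980268]
 [251.65582858 128.18219494]]
to (433.5, -59.5, 170) tool shift m [-0.0018  0.1396  0.2104] at [ 517.3 -297.7  168. ] t 22.6 w 85.4 F [ 0.2 -0.7 -0.4]
```

View pics/w8.png

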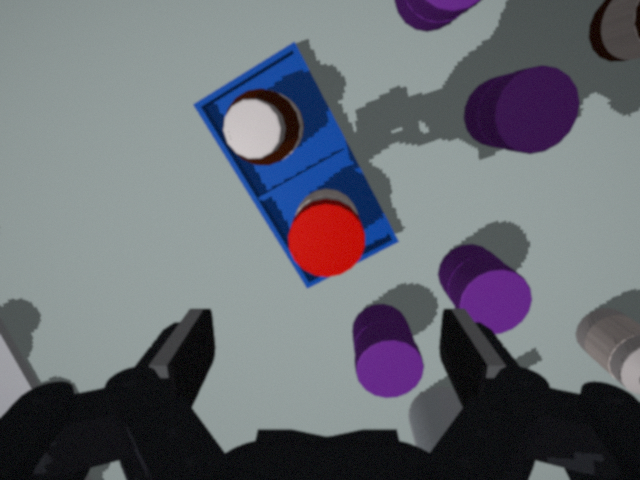

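Blue order complete: white cap at (252,127) and red lid at (327,238), both upright and matching the predictions. Next is the black-capped bottle.

arm_command(commands=[[0, 0.004, 0.006, 0, 1], [0, 0.016, 0.024, 0, 1], [0, 0.033, 0.05, 0, 1], [0, 0.055, 0.083, 0, 1], [0, 0.077, 0.116, 0, 1], [0, 0.099, 0.149, 0, 1], [0, 0.117, 0.177, 0, 1], [0, 0.13, 0.196, 0, 1], [0, 0.138, 0.207, 0, 1], [0, 0.1395, 0.2105, 0, 1]])

```text
time_s: 23.6
position: [433.2, -58.5, 168.1]
eef_rot: [[-0.001, -0.97, 0.244], [0.0, 0.244, 0.97], [-1.0, 0.001, 0.0]]
force: [0.2, 0.0, -0.4]
width: 85.4
```

```bash
python3 -c "
from h import *
c=get_calibration('wrist')
im=cv2.cvtColor(snapshot('wrist'),cv2.COLOR_RGB2BGR)
cv2.imwrite('pics/w9.png',im)
print(proj('wrist',[433.5,-59.5,90],c))
to(433.5,-59.5,27)"
```

```text
[[325.81575108 251.97053108]]
to (433.5, -59.5, 27) tool shift m [ 1.414e-01  1.000e-04 -6.000e-04] at [433.8 -59.  168.4] t 23.65 w 85.0 F [0.7 0.6 0. ]
```

View pics/w9.png

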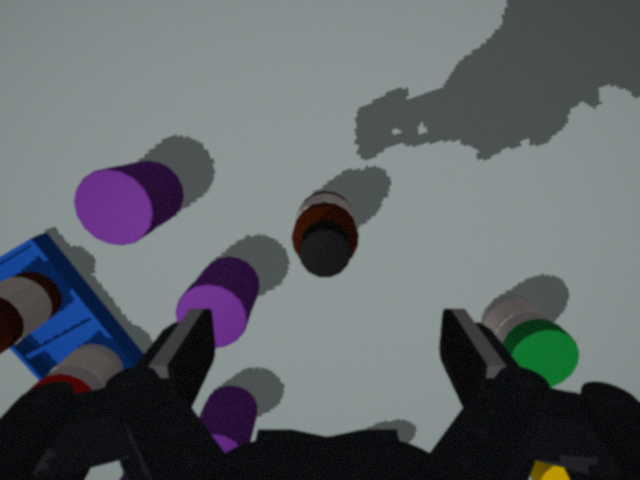

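Black cap at (325,250), predicted (326,252). Grip.

arm_command(commands=[[0.01, 0, 0, 0, 1], [0.03, 0, -0.0005, 0, 1], [0.055, 0, -0.0005, 0, 1], [0.08, 0, -0.0005, 0, 1], [0.1, 0, -0.0005, 0, 1], [0.117, 0, -0.0005, 0, 1], [0.129, 0, -0.0005, 0, 1], [0.137, 0, -0.0005, 0, 1], [0.141, 0, -0.0005, 0, 1], [0.141, 0, -0.0005, 0, 1]])

```text
time_s: 24.65
position: [433.9, -60.4, 27.4]
eef_rot: [[-0.0, -0.969, 0.246], [0.0, 0.246, 0.969], [-1.0, 0.0, 0.0]]
force: [-1.0, 1.7, 0.1]
width: 85.5
```

arm_command(commands=[[0, 0, 0, 0, -1], [0, 0, 0, 0, -1], [0, 0, 0, 0, -1], [0, 0, 0, 0, -1], [0, 0, 0, 0, -1], [0, 0, 0, 0, -1], [0, 0, 0, 0, -1], [0, 0, 0, 0, -1], [0, 0, 0, 0, -1], [0, 0, 0, 0, -1]], force=30)

```text
time_s: 25.65
position: [434.5, -60.4, 28.4]
eef_rot: [[0.001, -0.97, 0.245], [-0.0, 0.245, 0.97], [-1.0, -0.001, -0.0]]
force: [-0.3, 1.3, 6.7]
width: 45.1
```

arm_command(commands=[[-0.002, 0, 0, 0, -1], [-0.01, 0, 0, 0, -1], [-0.025, 0, 0, 0, -1], [-0.045, 0, 0, 0, -1], [-0.07, 0, 0, 0, -1], [-0.095, 0, 0, 0, -1], [-0.115, 0, 0, 0, -1], [-0.128, 0, 0, 0, -1], [-0.133, 0, 0, 0, -1], [-0.133, 0, 0, 0, -1]])

```text
time_s: 26.65
position: [434.3, -60.4, 161.4]
eef_rot: [[0.001, -0.969, 0.245], [-0.001, 0.245, 0.969], [-1.0, -0.002, -0.0]]
force: [0.1, 0.1, -0.7]
width: 45.0
```

```bash
python3 -c "
from h import *
to(459,302,162);to(531,268.5,162)"
```

```text
to (459, 302, 162) tool shift m [-0.0008  0.0649  0.3574] at [434.3 -60.4 161.4] t 26.65 w 45.0 F [ 0.1  0.1 -0.7]
to (531, 268.5, 162) tool shift m [-0.0007 -0.0131  0.3426] at [434.3 -60.4 161.4] t 26.65 w 45.0 F [ 0.1  0.1 -0.7]
```

arm_command(commands=[[0, 0.001, 0.004, 0, -1], [0, 0.003, 0.015, 0, -1], [0, 0.006, 0.034, 0, -1], [0, 0.0105, 0.058, 0, -1], [0, 0.0155, 0.085, 0, -1], [0, 0.0205, 0.112, 0, -1], [0, 0.0255, 0.14, 0, -1], [0, 0.031, 0.17, 0, -1], [0, 0.0365, 0.2, 0, -1], [0, 0.042, 0.23, 0, -1]])

```text
time_s: 27.65
position: [448.6, 175.0, 159.7]
eef_rot: [[-0.002, -0.97, 0.245], [-0.0, 0.245, 0.97], [-1.0, 0.002, -0.0]]
force: [-0.8, 0.3, -0.9]
width: 45.1
```

arm_command(commands=[[0, 0.005, 0.028, 0, -1], [0, 0.0095, 0.053, 0, -1], [0, 0.0135, 0.075, 0, -1], [0, 0.017, 0.094, 0, -1], [0, 0.0195, 0.109, 0, -1], [0, 0.0215, 0.119, 0, -1], [0, 0.0225, 0.125, 0, -1], [0, 0.023, 0.127, 0, -1], [0, 0.023, 0.1275, 0, -1], [0, 0.023, 0.1275, 0, -1]])

```text
time_s: 28.65
position: [458.7, 301.8, 160.7]
eef_rot: [[-0.0, -0.969, 0.246], [-0.0, 0.246, 0.969], [-1.0, -0.0, -0.0]]
force: [0.2, 0.5, -1.7]
width: 45.2
```

```bash
python3 -c "
from h import *
c=get_calibration('wrist')
im=cv2.cvtColor(snapshot('wrist'),cv2.COLOR_RGB2BGR)
for z,col in((18,(0,255,255)),(0,(0,255,0))):
  cv2.polylines(im,[proj('wrist',tray(495.1,285.3,-25.1,z),c).round().astype(int)],True,col,1)
cv2.imwrite('pics/w10.png',im)
to(459,302,36)"
```

```text
to (459, 302, 36) tool shift m [ 0.1247 -0.0002  0.0004] at [458.7 301.7 160.7] t 28.7 w 45.4 F [-0.4  0.9 -1.2]
```

View pics/w10.png

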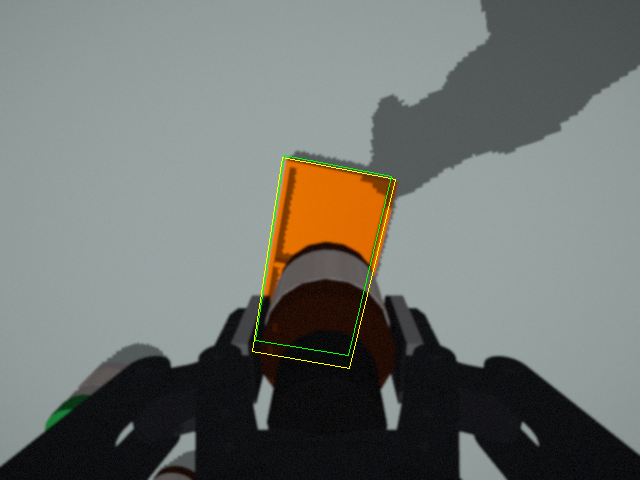

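The overlay matches the tray's top edge at (283–395,158–180). Lower in.

arm_command(commands=[[0.006, 0, 0, 0, -1], [0.02, 0, 0, 0, -1], [0.04, 0, 0, 0, -1], [0.06, 0, 0, 0, -1], [0.08, 0, 0, 0, -1], [0.097, 0, 0, 0, -1], [0.11, 0, 0, 0, -1], [0.119, 0, 0, 0, -1], [0.123, 0, 0, 0, -1], [0.1245, 0, 0, 0, -1]])

```text
time_s: 29.7
position: [458.6, 302.2, 35.9]
eef_rot: [[-0.0, -0.969, 0.245], [-0.0, 0.245, 0.969], [-1.0, 0.0, -0.0]]
force: [-0.0, -0.7, -1.1]
width: 44.8
```

arm_command(commands=[[0.0005, 0, 0, 0, -1], [0.001, 0, 0, 0, -1], [0.0015, 0, 0, 0, -1], [0.002, 0, 0, 0, -1], [0.0024, 0, 0, 0, -1], [0.0028, 0, 0, 0, -1], [0.0032, 0, 0, 0, -1], [0.0035, 0, 0, 0, -1], [0.0035, 0, 0, 0, -1], [0.0035, 0, 0, 0, -1]])

```text
time_s: 30.7
position: [458.6, 302.3, 32.7]
eef_rot: [[-0.0, -0.969, 0.245], [0.0, 0.245, 0.969], [-1.0, 0.0, 0.0]]
force: [-0.1, 0.1, -1.0]
width: 45.1
```

arm_command(commands=[[0.0002, 0, 0, 0, -1], [0.0004, 0, 0, 0, -1], [0.0006, 0, 0, 0, -1], [0.0008, 0, 0, 0, -1], [0.001, 0, 0, 0, -1], [0.0012, 0, 0, 0, -1], [0.0014, 0, 0, 0, -1], [0.0015, 0, 0, 0, -1], [0.0015, 0, 0, 0, -1], [0.0015, 0, 0, 0, -1]])

```text
time_s: 31.7
position: [458.7, 302.3, 32.5]
eef_rot: [[0.0, -0.97, 0.245], [-0.0, 0.245, 0.97], [-1.0, -0.0, -0.0]]
force: [-5.6, -1.5, 11.7]
width: 45.2
```

arm_command(commands=[[-0.0006, 0, 0, 0, 0.1], [-0.0006, 0, 0, 0, 0.15], [-0.0006, 0, 0, 0, 0.2], [-0.0006, 0, 0, 0, 0.3], [-0.0006, 0, 0, 0, 0.4], [-0.0006, 0, 0, 0, 0.6], [-0.0006, 0, 0, 0, 0.8], [-0.0006, 0, 0, 0, 1], [-0.0006, 0, 0, 0, 1], [-0.0006, 0, 0, 0, 1]])

```text
time_s: 32.7
position: [458.6, 302.3, 31.8]
eef_rot: [[-0.0, -0.969, 0.245], [0.0, 0.245, 0.969], [-1.0, 0.0, -0.0]]
force: [0.8, 0.5, 0.4]
width: 85.4
```

arm_command(commands=[[-0.005, 0, 0, 0, 1], [-0.015, 0, 0, 0, 1], [-0.03, 0, 0, 0, 1], [-0.05, 0, 0, 0, 1], [-0.075, 0, 0, 0, 1], [-0.1, 0, 0, 0, 1], [-0.12, 0, 0, 0, 1], [-0.133, 0, 0, 0, 1], [-0.138, 0, 0, 0, 1], [-0.138, 0, 0, 0, 1]])

```text
time_s: 33.7
position: [459.0, 302.4, 170.6]
eef_rot: [[0.001, -0.969, 0.245], [0.001, 0.245, 0.969], [-1.0, -0.001, 0.001]]
force: [-0.2, -0.0, -0.1]
width: 85.7
```

```bash
python3 -c "
from h import *
c=get_calibration('wrist')
im=cv2.cvtColor(snapshot('wrist'),cv2.COLOR_RGB2BGR)
cv2.imwrite('pics/w11.png',im)
print(proj('wrist',[[459,302,94]],c))
to(563.5,76,170)"
```

```text
[[326.63618433 251.95337522]]
to (563.5, 76, 170) tool shift m [-0.0004 -0.1574 -0.1935] at [458.4 302.2 169.6] t 33.75 w 85.4 F [ 0.4 -0.7  0.1]
```

View pics/w11.png

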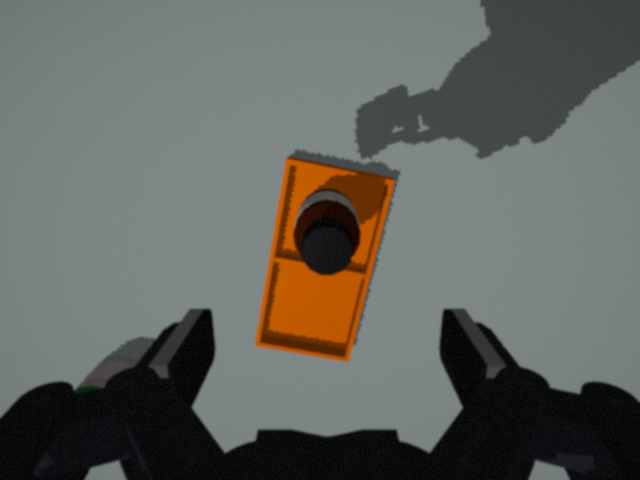

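The black-capped bottle stands upright in the near orange compartment, cap at (328,247). Last is the green jar.

arm_command(commands=[[0, -0.005, -0.006, 0, 1], [0, -0.018, -0.022, 0, 1], [0, -0.037, -0.046, 0, 1], [0, -0.062, -0.076, 0, 1], [0, -0.087, -0.107, 0, 1], [0, -0.112, -0.137, 0, 1], [0, -0.132, -0.162, 0, 1], [0, -0.147, -0.18, 0, 1], [0, -0.155, -0.191, 0, 1], [0, -0.1575, -0.1935, 0, 1]])

```text
time_s: 34.75
position: [563.7, 74.6, 168.8]
eef_rot: [[-0.002, -0.969, 0.247], [-0.0, 0.247, 0.969], [-1.0, 0.002, -0.0]]
force: [-0.6, 0.2, -0.6]
width: 85.5
```

```bash
python3 -c "
from h import *
c=get_calibration('wrist')
im=cv2.cvtColor(snapshot('wrist'),cv2.COLOR_RGB2BGR)
cv2.imwrite('pics/w12.png',im)
print(proj('wrist',[[563.5,76,62]],c))
to(563.5,76,33)"
```

```text
[[329.37212767 236.3504229 ]]
to (563.5, 76, 33) tool shift m [0.136  0.0002 0.0008] at [563.7  75.1 169. ] t 34.8 w 85.1 F [ 0.9 -0.1  0.9]
```

View pics/w12.png

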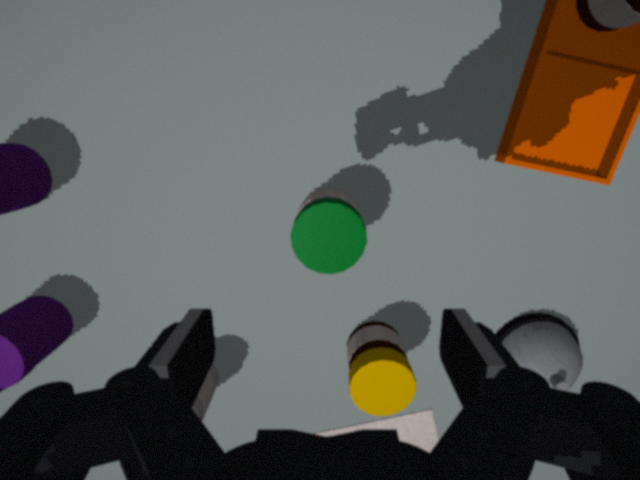

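Green lid at (329,235), predicted (329,236). Grip and lift.

arm_command(commands=[[0.01, 0, 0, 0, 1], [0.03, 0, 0.0005, 0, 1], [0.055, 0, 0.0005, 0, 1], [0.078, 0, 0.0005, 0, 1], [0.097, 0, 0.0005, 0, 1], [0.112, 0, 0.0005, 0, 1], [0.123, 0, 0.0005, 0, 1], [0.131, 0, 0.0005, 0, 1], [0.135, 0, 0.0005, 0, 1], [0.135, 0, 0.0005, 0, 1]])

```text
time_s: 35.8
position: [564.0, 76.6, 34.6]
eef_rot: [[-0.0, -0.969, 0.245], [0.0, 0.245, 0.969], [-1.0, 0.0, -0.0]]
force: [-0.4, -0.2, -0.1]
width: 85.7
```

arm_command(commands=[[0, 0, 0, 0, -1], [0, 0, 0, 0, -1], [0, 0, 0, 0, -1], [0, 0, 0, 0, -1], [0, 0, 0, 0, -1], [0, 0, 0, 0, -1], [0, 0, 0, 0, -1], [0, 0, 0, 0, -1], [0, 0, 0, 0, -1], [0, 0, 0, 0, -1]], force=30)

```text
time_s: 36.8
position: [564.7, 76.4, 35.7]
eef_rot: [[0.002, -0.969, 0.245], [-0.0, 0.245, 0.969], [-1.0, -0.002, 0.0]]
force: [-1.0, -1.8, 5.5]
width: 51.4
```

arm_command(commands=[[-0.002, 0, 0, 0, -1], [-0.01, 0, 0, 0, -1], [-0.025, 0, 0, 0, -1], [-0.045, 0, 0, 0, -1], [-0.07, 0, 0, 0, -1], [-0.095, 0, 0, 0, -1], [-0.115, 0, 0, 0, -1], [-0.128, 0, 0, 0, -1], [-0.133, 0, 0, 0, -1], [-0.133, 0, 0, 0, -1]])

```text
time_s: 37.8
position: [564.2, 76.5, 168.5]
eef_rot: [[0.001, -0.969, 0.245], [-0.0, 0.245, 0.969], [-1.0, -0.001, 0.0]]
force: [0.3, -0.3, -1.5]
width: 51.3
```

```bash
python3 -c "
from h import *
to(531.5,268,167)"
```

```text
to (531.5, 268, 167) tool shift m [0.0014 0.0787 0.1776] at [564.2  76.5 168.5] t 37.8 w 51.3 F [ 0.3 -0.3 -1.5]
```

arm_command(commands=[[0, 0.002, 0.005, 0, -1], [0, 0.008, 0.018, 0, -1], [0, 0.017, 0.038, 0, -1], [0, 0.028, 0.063, 0, -1], [0, 0.04, 0.09, 0, -1], [0, 0.052, 0.117, 0, -1], [0, 0.063, 0.142, 0, -1], [0, 0.072, 0.162, 0, -1], [0, 0.077, 0.174, 0, -1], [0, 0.0785, 0.1775, 0, -1]])

```text
time_s: 38.8
position: [530.3, 269.5, 167.0]
eef_rot: [[-0.001, -0.97, 0.243], [-0.0, 0.243, 0.97], [-1.0, 0.001, -0.001]]
force: [-0.2, 0.2, -1.7]
width: 51.1
```

```bash
python3 -c "
from h import *
c=get_calibration('wrist')
im=cv2.cvtColor(snapshot('wrist'),cv2.COLOR_RGB2BGR)
cv2.imwrite('pics/w13.png',im)
to(531.5,268,42.5)"
```

```text
to (531.5, 268, 42.5) tool shift m [ 0.1246 -0.0013 -0.0008] at [530.6 269.1 167.1] t 38.85 w 51.4 F [-0.7 -0.4 -0.2]
```

View pics/w13.png

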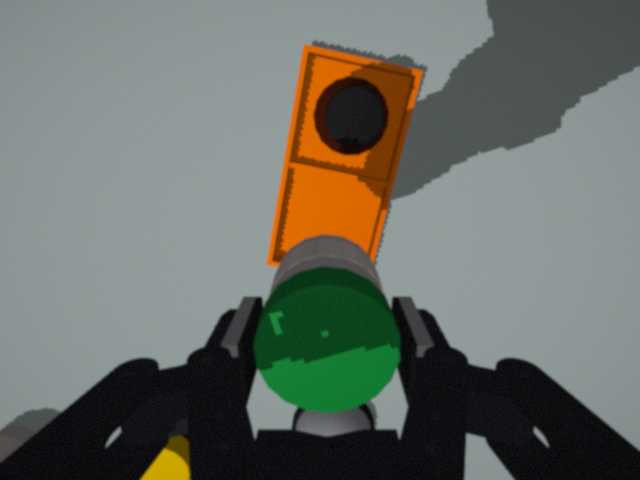

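arm_command(commands=[[0.006, -0.001, -0.001, 0, -1], [0.02, -0.001, -0.001, 0, -1], [0.04, -0.001, -0.001, 0, -1], [0.06, -0.001, -0.001, 0, -1], [0.08, -0.001, -0.001, 0, -1], [0.097, -0.001, -0.001, 0, -1], [0.11, -0.001, -0.001, 0, -1], [0.119, -0.001, -0.001, 0, -1], [0.123, -0.001, -0.001, 0, -1], [0.1245, -0.001, -0.001, 0, -1]])

```text
time_s: 39.85
position: [532.2, 266.5, 43.1]
eef_rot: [[-0.0, -0.969, 0.246], [-0.0, 0.246, 0.969], [-1.0, 0.0, -0.0]]
force: [0.5, 0.8, -1.1]
width: 51.1
```

arm_command(commands=[[0.0004, 0, 0, 0, -1], [0.0008, 0, 0, 0, -1], [0.0012, 0, 0, 0, -1], [0.0016, 0, 0, 0, -1], [0.002, 0, 0, 0, -1], [0.0024, 0, 0, 0, -1], [0.0028, 0, 0, 0, -1], [0.003, 0, 0, 0, -1], [0.003, 0, 0, 0, -1], [0.003, 0, 0, 0, -1]])

```text
time_s: 40.85
position: [532.1, 266.6, 40.3]
eef_rot: [[-0.0, -0.969, 0.245], [0.0, 0.245, 0.969], [-1.0, 0.0, 0.0]]
force: [-1.2, -0.2, -1.3]
width: 50.9
```

arm_command(commands=[[0.0002, 0, 0, 0, -1], [0.0004, 0, 0, 0, -1], [0.0006, 0, 0, 0, -1], [0.0008, 0, 0, 0, -1], [0.001, 0, 0, 0, -1], [0.0012, 0, 0, 0, -1], [0.0014, 0, 0, 0, -1], [0.0015, 0, 0, 0, -1], [0.0015, 0, 0, 0, -1], [0.0015, 0, 0, 0, -1]])

```text
time_s: 41.85
position: [532.4, 266.6, 39.8]
eef_rot: [[0.0, -0.969, 0.245], [-0.0, 0.245, 0.969], [-1.0, -0.0, -0.0]]
force: [-2.7, -0.7, 8.1]
width: 50.8
```

arm_command(commands=[[-0.0005, 0, 0, 0, 0.2], [-0.0005, 0, 0, 0, 0.25], [-0.0005, 0, 0, 0, 0.3], [-0.0005, 0, 0, 0, 0.4], [-0.0005, 0, 0, 0, 0.5], [-0.0005, 0, 0, 0, 0.7], [-0.0005, 0, 0, 0, 0.9], [-0.0005, 0, 0, 0, 1], [-0.0005, 0, 0, 0, 1], [-0.0005, 0, 0, 0, 1]])

```text
time_s: 42.85
position: [532.1, 266.6, 39.3]
eef_rot: [[0.0, -0.969, 0.245], [-0.0, 0.245, 0.969], [-1.0, -0.0, -0.0]]
force: [-0.6, 0.5, 0.2]
width: 85.3
```

arm_command(commands=[[-0.005, 0, 0, 0, 1], [-0.015, 0, 0, 0, 1], [-0.03, 0, 0, 0, 1], [-0.05, 0, 0, 0, 1], [-0.075, 0, 0, 0, 1], [-0.1, 0, 0, 0, 1], [-0.12, 0, 0, 0, 1], [-0.133, 0, 0, 0, 1], [-0.138, 0, 0, 0, 1], [-0.138, 0, 0, 0, 1]])

```text
time_s: 43.85
position: [532.5, 266.7, 178.2]
eef_rot: [[0.001, -0.969, 0.245], [0.0, 0.245, 0.969], [-1.0, -0.001, 0.001]]
force: [-0.1, 0.1, -0.4]
width: 85.4
```

```bash
python3 -c "
from h import *
im=cv2.cvtColor(snapshot('wrist'),cv2.COLOR_RGB2BGR)
cv2.imwrite('pics/w14.png',im)
im=cv2.cvtColor(snapshot('top'),cv2.COLOR_RGB2BGR)
cv2.imwrite('pics/t14.png',im)
im=cv2.cvtColor(snapshot('side'),cv2.COLOR_RGB2BGR)
cv2.imwrite('pics/s14.png',im)
to(400,350,230)"
```

```text
to (400, 350, 230) tool shift m [-0.0537  0.148   0.0487] at [531.4 266.4 176. ] t 44.0 w 85.0 F [ 0.2  0.9 -0.2]
```

View pics/w14.png

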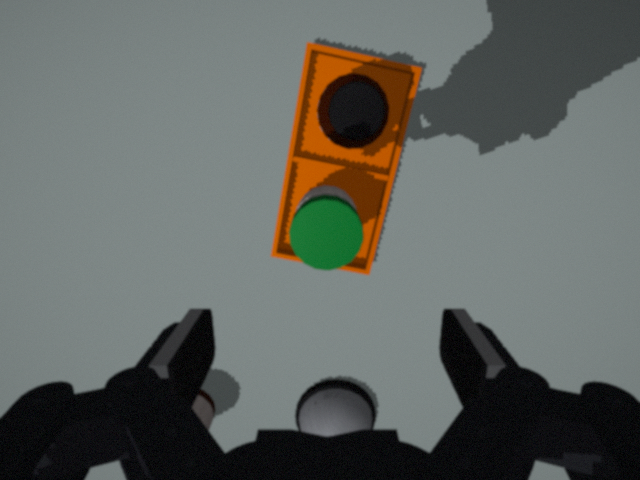

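View pics/t14.png

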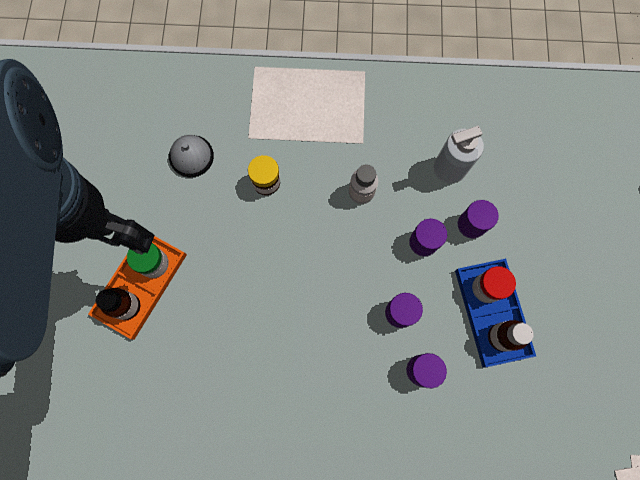

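View pics/s14.png

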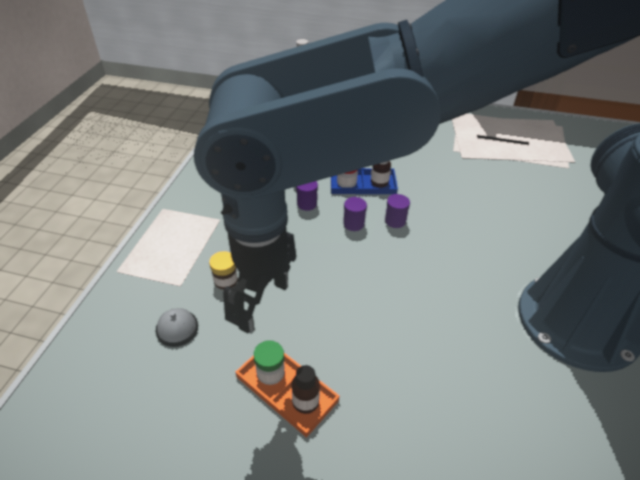

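All four items stand upright in their compartments. In the top view, yellow (264,170), the white bottle (366,176), the bell (190,155), the pump and the purple jars are where they started. The gripper is clear, so I hand in.

```bash
python3 -c "
from h import *
print(finish_job());print(observe()['time_s'])"
```

```text
the job is handed in; nothing more can be done
None
the job is handed in; nothing more can be done
```

Both orders are made up and handed in at about 44 s on the clock. I did the blue tray first (brown bottle with white cap, then red-lid jar), then the orange tray (brown bottle with black cap, then green-lid jar).

- **Placing:** each item was lowered until it lightly touched the tray floor (wrist force 7–12 N up) before I opened the gripper. After each release, the wrist view showed the item upright.
- **Final check:** the last pictures show all four items upright in their own compartments and the open gripper about 180 mm above the counter, touching nothing. In the top view the yellow-lid jar, white bottle, bell, pump bottle and purple jars are where they started.
- **Disagreement in the measurements:** the top and side cameras differed by 2–5 mm on the four items I moved. I averaged them, and the wrist view agreed to within a few mm before every grasp. No check failed.

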